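# Lock the filter-cell clamp with the fork-ended bar

### The arm

A 6-joint arm with a two-finger parallel gripper is mounted at the origin on the work surface. World frame = base frame: x ahead of the robot, y to its left, z up, the work surface at z = 0. Lengths are in m, angles in rad, forces in N, time in s.
With the tool pointing down it reaches from about 0.3 to 0.775 m from the base axis. Payload 14.6 kg.
Tool frame: the origin (TCP) lies midway between the tips of the shut fingers; the grasp point (between the pads) lies ctrl.pinch_z behind it (ctrl.pinch_z is the distance from the TCP to the grasp point, in m); z points along the fingers, y is the direction in which the jaws open and shut (so a half turn about z gives the same grasp; the last joint's range is limited). The gripper opens to 85 mm and grips with 20 to 120 N. Pads are 22 mm wide; open, the fingers measure 114 mm over their backs; the gripper's body (76 mm by 85 mm) begins 54 mm behind the grasp point. The pads swing forward as they close: fully open they stand 13 mm farther back than shut.
Start: joints at [1.179, 0.3, 1.521, -0, 1.321, -0.067], TCP at [0.176, 0.521, 0.231] pointing down, gripper open.
Joint ranges: [-3.03, 3.03], [-0.79, 2.21], [0.23, 2.52], [-1.04, 4.18], [0, 3.07], [-2.55, 2.55]. Speed limits (rad/s): [2.22, 2.22, 2.57, 3.14, 3.14, 3.14].

### API

Orientations are given as a rotation vector (axis times angle).
In Python, from plant import ctrl gives the robot as it stands. The module is installed in compiled form; this text tells all that it offers.
- The arm moves only by the tool apply_moves, never from a script. Its argument "steps" is a list of rows, each an object with "dp": the shift along the tool's x, y, z in mm, a list of three; "angular": the turn, a rotation vector about the tool's x, y, z in rad, a list of three. In form: [{"dp": [tx, ty, tz], "angular": [ax, ay, az]}, ...]. A call has exactly 8 rows; each row shifts and turns the commanded pose from where the row before left it, along the tool's axes as they then stand; what a row does not reach is not made up. A row lasts 1/12 s, in which the tool goes at most 41.7 mm and 7.16 degrees, less where a joint would pass 70% of its speed; a pose out of reach is approached as far as the arm can. A call with a gripper value outside its range is refused whole. "jaw" is the closure in counts, from 0 (fully open) to 255 (shut), set as the call begins (left out, the last holds). The fingers move at their own pace and stop on an object; "squeeze" is the grip in N (left out, the last holds). Time passes only in rows, so rows that do not move let the fingers close, or fill a call up. It gives the time, the measured TCP pose, the force and the opening at its end, in the units of the state.
- ctrl.observe(): the state, without advancing time (a new reading comes with each control period).
- ctrl.read_camera(name): name is "side" or "top" or "wrist"; returns a dict with "color" (420x560x3 uint8, red, green, blue), "fov_y" (degrees; the focal length in pixels is half the picture's height over the tangent of half this angle, whatever the lens; pixels are square), "cx", "cy" (the principal point, pixels), "world_from_camera" (4x4, takes a point from camera to world coordinates); the wrist camera has in their place "tool_from_camera" (4x4, takes a point from camera to tool coordinates, whose origin is the TCP and whose axes are the flange's). Camera axes: x right, y down, z forward; pixel columns grow to the right and rows downward; lengths in m; the calibration is good to about 2 mm. A picture is of the moment at which its call begins: read the wrist's pose just before it. There is no depth.
- ctrl.finish_job(): hands the job in, once; it reports no verdict.
The state is a dict: "t": time; "q": joint angles; "joint_vel": joint speeds; "joint_efforts": joint torques, N m; "ee_pos": TCP position; "orientation": TCP orientation; "ft_force": force on the tool from outside, world axes, zero at the start; "ft_torque": the same for the moment, N m; "gripper_width": finger opening in m.
Only numpy, scipy, OpenCV 4.12 (cv2) and the standard library are available. Lean on these libraries where they do the work, as an engineer would, in place of code of your own. Each camera call takes 0.05 s, during which the arm holds its last target.

### The job

Clamp the glass filter cell: take the fork-ended bar from the wooden rack, straddle the clamp's short steel handle with the fork, and swing the handle over its dead point until it snaps against its far stop. Then lay the bar back in its place on the rack. Do not touch the handle with the gripper itself, and leave the plain bar beside it where it lies.

Things in the scene. Friction and masses are not known exactly. Their poses are not given: they have to be found in the camera images.
- fork_bar: Aluminium bar (mm): 200 long, 20 tall, 0.2 kg, two-pronged fork at one end, on the wooden rack's two rails (tops 35 high; space under its middle free down to 8). Origin: underside, balance point, centre line; z up, x to the fork: 16 wide grip x -100 to 38, 44 wide crosspiece 38 to 50, prongs 8 thick, 28 apart, open above and below, 50 to 100. Grip it at the origin across the 16 mm.
- plain_bar: Bystander: straight aluminium bar, 200 x 16 x 20 mm, no fork, 0.17 kg, on the same rack beside the forked one, about 80 mm between their centre lines; either may be on the left. Origin: underside, middle; x along it. It stays where it is.
- handle_arm: Clamp's short level steel handle, turning about a vertical pivot. Origin: on the pivot axis at bench height; z up, x outward along the handle, turning with it. A bar 12 mm wide, 63 to 77 mm above the bench, ending 95 mm from the axis; hub and linkage stay within 35 mm of the axis on the handle's side (bolt top 89 mm high); base 34 mm high there. Else its sweep is clear.
- handle (a joint): Handle angle, rad: 0 open (where it starts, held by the spring), growing anticlockwise from above (from the robot's left, past the robot, to its right) to 1.4, the far stop (locked). A spring resists with up to 0.8 N m, most near 0.55; at the dead point, 1.1, it reverses, drives the handle to the stop and holds it. Released earlier it swings back open.
Mind the look-alikes: they are no part of the job. What is shaped like the fork_bar but green is not meant.

How it is judged:
On the way, in this order (a step that is already met when the one before it is completed fails the run):
1. the fork-ended bar is gripped and lifted off the rack (height (world z) of fork_bar above 0.05 m and contact force between the fingers and fork_bar above 1 N), for 0.1 s.
2. the held bar pushes the handle on its way, before the dead point (value of joint handle between 0.3 and 1.1 rad and contact force between fork_bar and handle_arm above 1 N and contact force between the fingers and fork_bar above 1 N), for 0.1 s.
3. the handle is past the dead point and at its far stop (value of joint handle above 1.3 rad), for 0.2 s.
At the end, for the whole second after the job is handed in: The handle is at its far stop (joint above 1.3), the fork-ended bar lies level (within 10 degrees) and still on the rack (its underside over 25 mm above the bench) within 40 mm of where it started, and the plain bar is within 30 mm of where it started (value of joint handle above 1.3 rad and distance of fork_bar from where it was at the start of the episode below 0.04 m and angle between fork_bar's own z axis and vertical below 0.17 rad and linear speed of fork_bar below 0.02 m/s and distance of plain_bar from where it was at the start of the episode below 0.03 m and height (world z) of fork_bar above 0.025 m); the robot touches nothing.
It fails at once if the robot touches the handle with its gripper or arm (over 2 N) (contact force between any of the fingers, the arm and handle_arm above 2 N).
It fails at once if the plain bar is moved by more than 30 mm (distance of plain_bar from where it was at the start of the episode above 0.03 m).
It also fails if it takes over 51 s, if anything falls off the work surface, if the arm or the gripper's body presses on something with over 40 N, if the wrist force passes 120 N, or if a joint passes its speed limit or range.

## Working session

There is one attempt and no reset: what is moved stays moved. The work goes in short steps, Python scripts to look and compute and a tool call to move; the robot and the scene stay as the last step left them, time stands still between calls to the robot, and variables do not carry over. Pictures are saved under pics/ and viewed, and the job is handed in when it is done.

Besides the shell and the picture viewer there is one more tool, called by a JSON object that holds its "op" and its "data", one argument or row to a line. apply_moves: Moves the arm, as the interface text tells. Its arguments: {"type":"object","properties":{"steps":{"type":"array"},"jaw":{"type":"number"},"squeeze":{"type":"number"}},"required":["steps"]}

```bash
mkdir -p pics; python3 - <<'E'
from plant import ctrl
import cv2,pickle
s=ctrl.observe();print(s,ctrl.pinch_z)
for n in("top","side"):
    r=ctrl.read_camera(n);pickle.dump(r,open(n+"0.pkl","wb"))
    cv2.imwrite(f"pics/{n}0.png",cv2.resize(r["color"][:,:,::-1],None,fx=1.4,fy=1.4,interpolation=cv2.INTER_CUBIC))
    print(n,r["fov_y"],r["cx"],r["cy"],r["world_from_camera"])
E
```

```text
{'t': 0.0, 'q': array([ 1.17940486e+00,  3.00475321e-01,  1.52161984e+00, -2.63105938e-05,
        1.32069403e+00, -6.66151366e-02]), 'joint_vel': array([-0.00037629, -0.00121123,  0.00075914,  0.00065154, -0.00170149,
       -0.00157849]), 'joint_efforts': array([-2.03106829e-03, -5.43517542e+01, -3.61774671e+01, -1.48493395e-04,
        4.27459949e-03,  2.88064962e-05]), 'ee_pos': array([0.17542522, 0.52101228, 0.2307026 ]), 'orientation': array([-5.07868182e-01, -3.10001940e+00,  1.83939967e-03]), 'ft_force': array([-1.01471734,  0.32423438, -0.66759374]), 'ft_torque': array([-0.00792634, -0.03575668,  0.01758896]), 'gripper_width': 0.0856612328827973} 0.0187
top 43.443230094736194 277.8628320344262 211.813526222693 [[ 0.00323142 -0.9976014   0.0691448   0.38019868]
 [-0.99987996 -0.00217555  0.0153403  -0.02974429]
 [-0.01515307 -0.06918607 -0.99748868  1.14801089]
 [ 0.          0.          0.          1.        ]]
side 52.895149199067326 283.5418264688521 211.8768370596429 [[ 0.96742272 -0.12036054  0.22272545  0.24299814]
 [-0.2527526  -0.5094673   0.82253218 -0.77242548]
 [ 0.01447091 -0.85203076 -0.52329168  0.5347627 ]
 [ 0.          0.          0.          1.        ]]
```

View pics/top0.png

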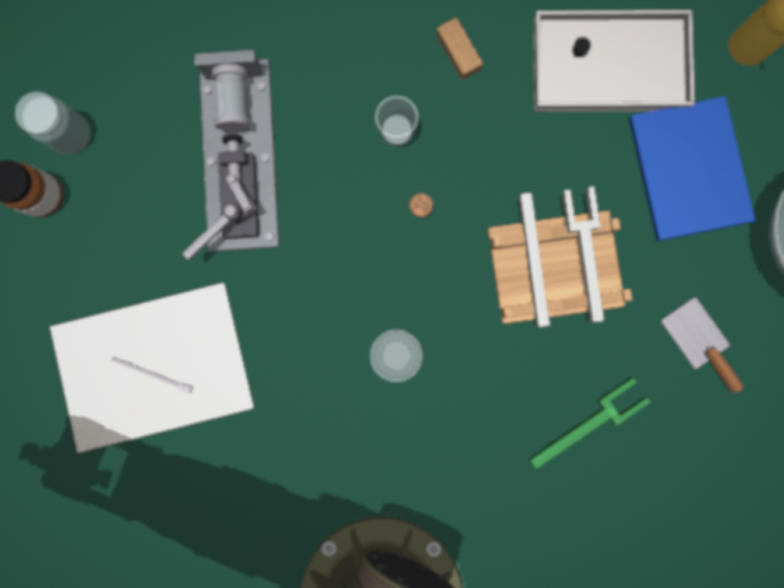

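View pics/side0.png

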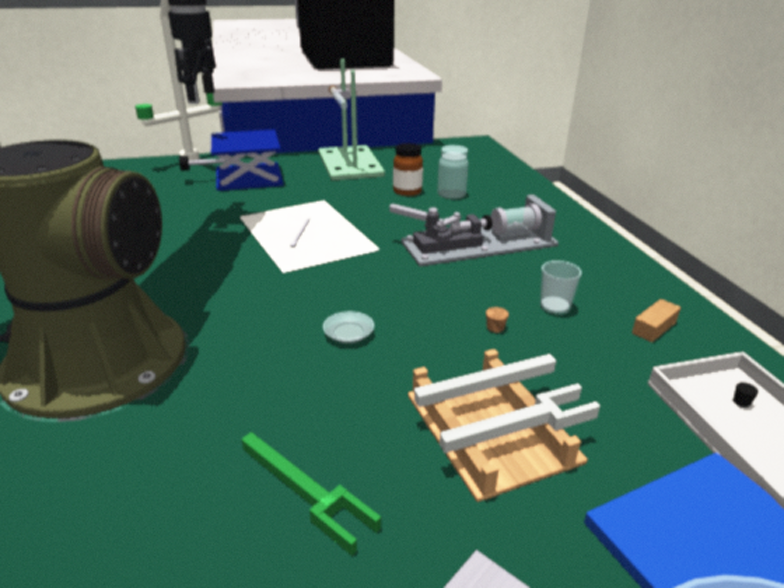

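Top view: the white fork bar lies at right on the rack, prongs at (570,192) and (592,190), tail at (598,318). The plain bar is to its left (527,197)-(543,323). The green fork at (535,462)-(640,390) is the look-alike, lying on the bench. The handle runs from its hub at about (230,212) to its tip at (187,255). I'll enlarge both areas to confirm and measure.

```bash
python3 - <<'E'
import cv2,pickle
r=pickle.load(open("top0.pkl","rb"))["color"][:,:,::-1]
def crop(im,x0,y0,x1,y1,f,n): cv2.imwrite(n,cv2.resize(im[y0:y1,x0:x1],None,fx=f,fy=f,interpolation=cv2.INTER_CUBIC))
crop(r,340,125,460,240,5,"pics/c1.png")
crop(r,120,110,210,190,7,"pics/c2.png")
r=pickle.load(open("side0.pkl","rb"))["color"][:,:,::-1]
crop(r,270,135,400,190,6,"pics/c3.png")
E
```

```text
(no output)
```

View pics/c1.png

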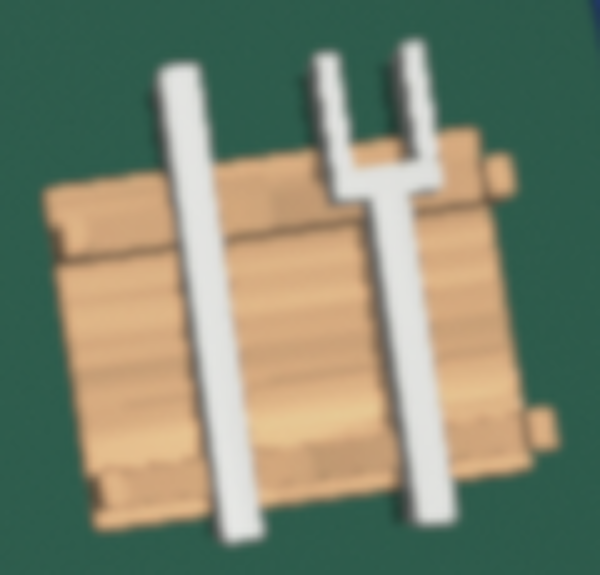

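View pics/c2.png

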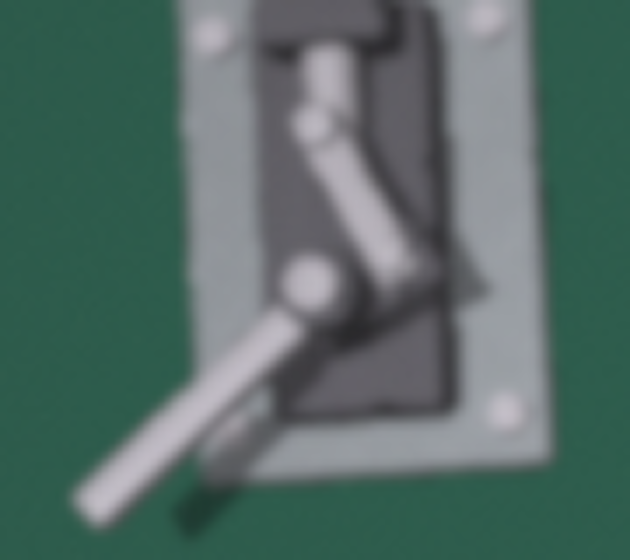

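View pics/c3.png

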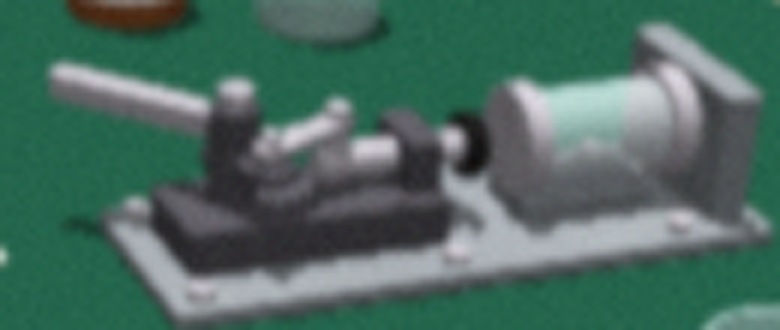

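```bash
cat > h.py <<'E'
import numpy as np,pickle
def ray(cam,u,v,z):
    f=210/np.tan(np.radians(cam["fov_y"]/2)); T=cam["world_from_camera"]
    d=T[:3,:3]@np.array([(u-cam["cx"])/f,(v-cam["cy"])/f,1.]); o=T[:3,3]
    return o+d*(z-o[2])/d[2]
def proj(cam,p):
    f=210/np.tan(np.radians(cam["fov_y"]/2)); T=cam["world_from_camera"]
    c=T[:3,:3].T@(np.asarray(p)-T[:3,3]); return cam["cx"]+f*c[0]/c[2],cam["cy"]+f*c[1]/c[2]
E
python3 - <<'E'
from h import *
t=pickle.load(open("top0.pkl","rb"))
c1=lambda x,y,z:ray(t,(x-2)/5+340,(y-2)/5+125,z)
c2=lambda x,y,z:ray(t,(x-3)/7+120,(y-3)/7+110,z)
tail=c1(436,520,.055);p1=c1(326,54,.055);p2=c1(411,42,.055);pt=(p1+p2)/2
print(tail,p1,p2,pt,np.linalg.norm(p1-p2),np.linalg.norm(pt-tail))
x=(pt-tail)/np.linalg.norm(pt-tail);print("yaw",np.arctan2(x[1],x[0]),"org",(pt+tail)/2)
a=c1(180,66,.055);b=c1(243,538,.055);print("plain",a,b,np.linalg.norm(a-b),(a+b)/2)
for bx in [(343,200),(440,185)]: print(c1(*bx,.055))
P=c2(310,282,.089);H=c2(86,512,.077);print("pivot",P,"tip",H,np.linalg.norm((H-P)[:2]),np.arctan2(*(H-P)[[1,0]]))
s=pickle.load(open("side0.pkl","rb"))
c3=lambda x,y,z:ray(s,(x-2.5)/6+270,(y-2.5)/6+135,z)
print("side",c3(237,88,.089),c3(62,68,.077))
E
```

```text
[ 0.42188338 -0.3206843   0.055     ] [ 0.61679402 -0.27801541  0.055     ] [ 0.62187565 -0.3135166   0.055     ] [ 0.61933484 -0.29576601  0.055     ] 0.03586303735573654 0.19901758566525718
yaw 0.12553592854768503 org [ 0.52060911 -0.30822515  0.055     ]
plain [ 0.61171005 -0.21704274  0.055     ] [ 0.41423006 -0.241123    0.055     ] 0.19894272051863304 [ 0.51297006 -0.22908287  0.055     ]
[ 0.55517962 -0.28425143  0.055     ]
[ 0.56151697 -0.3246113   0.055     ]
pivot [0.57963299 0.21925052 0.089     ] tip [0.5136818 0.2867628 0.077    ] 0.09437938441496138 2.3444982367319938
side [0.57968065 0.22128316 0.089     ] [0.51654014 0.28820904 0.077     ]
```

```bash
cat >> h.py <<'E'
from scipy.spatial.transform import Rotation as Ro
def state():
    from plant import ctrl
    s=ctrl.observe(); R=Ro.from_rotvec(s["orientation"]).as_matrix()
    phi=np.arctan2(R[1,0],R[0,0])%(2*np.pi)
    print("t %.2f"%s["t"],"tcp",s["ee_pos"].round(4),"phi %.4f"%phi,"tilt",R[:2,2].round(4),"F",s["ft_force"].round(1),"w %.4f"%s["gripper_width"],"q",s["q"].round(2))
    return s["ee_pos"],phi
def rows(p,phi,tgt,tphi,n):
    """equal world steps"""
    d=(np.asarray(tgt)-p)/n*1000; dphi=(tphi-phi)/n
    for i in range(n):
        f=phi+i*dphi;c,s=np.cos(f),np.sin(f)
        print([round(d[0]*c+d[1]*s,1),round(d[0]*s-d[1]*c,1),round(-d[2],1)],round(-dphi,4))
def total(p,phi,tgt,tphi):
    d=(np.asarray(tgt)-p)*1000;c,s=np.cos(phi),np.sin(phi)
    print("tool mm",[round(d[0]*c+d[1]*s,1),round(d[0]*s-d[1]*c,1),round(-d[2],1)],"az",round(-(tphi-phi),4))
E
python3 - <<'E'
from h import *
p,f=state(); total(p,f,[.5206,-.308,.231],3.2671)
E
```

```text
t 0.10 tcp [0.1754 0.5211 0.2308] phi 2.8169 tilt [-0.0004 -0.001 ] F [-0.  -0.1  0.7] w 0.0853 q [ 1.18  0.3   1.52 -0.    1.32 -0.07]
tool mm [np.float64(-591.7), np.float64(-675.6), np.float64(-0.2)] az -0.4502
```

{"op": "apply_moves", "data": {
  "steps": [
    {"dp": [-24.6, -28.1, 0], "angular": [0, 0, 0]},
    {"dp": [-24.6, -28.1, 0], "angular": [0, 0, 0]},
    {"dp": [-24.6, -28.1, 0], "angular": [0, 0, 0]},
    {"dp": [-24.6, -28.1, 0], "angular": [0, 0, 0]},
    {"dp": [-24.6, -28.1, 0], "angular": [0, 0, 0]},
    {"dp": [-24.6, -28.1, 0], "angular": [0, 0, 0]},
    {"dp": [-24.6, -28.1, 0], "angular": [0, 0, 0]},
    {"dp": [-24.6, -28.1, 0], "angular": [0, 0, 0]}
  ],
  "jaw": 0,
  "squeeze": 120
}}

```text
t: 0.77
ee_pos: [0.2904, 0.2437, 0.2312]
orientation: [0.507, 3.1, -0.0]
ft_force: [1.3, -0.7, 0.3]
gripper_width: 0.0851
```

{"op": "apply_moves", "data": {
  "steps": [
    {"dp": [-24.6, -28.1, 0], "angular": [0, 0, 0]},
    {"dp": [-24.6, -28.1, 0], "angular": [0, 0, 0]},
    {"dp": [-24.6, -28.1, 0], "angular": [0, 0, 0]},
    {"dp": [-24.6, -28.1, 0], "angular": [0, 0, 0]},
    {"dp": [-24.6, -28.1, 0], "angular": [0, 0, 0]},
    {"dp": [-24.6, -28.1, 0], "angular": [0, 0, 0]},
    {"dp": [-24.6, -28.1, 0], "angular": [0, 0, 0]},
    {"dp": [-24.6, -28.1, 0], "angular": [0, 0, 0]}
  ]
}}

```text
t: 1.43
ee_pos: [0.4052, -0.0324, 0.2313]
orientation: [0.508, 3.1, 0.0]
ft_force: [0.6, 1.1, 0.3]
gripper_width: 0.0854
```

{"op": "apply_moves", "data": {
  "steps": [
    {"dp": [-24.6, -28.1, 0], "angular": [0, 0, 0]},
    {"dp": [-24.6, -28.1, 0], "angular": [0, 0, 0]},
    {"dp": [-24.6, -28.1, 0], "angular": [0, 0, 0]},
    {"dp": [-24.6, -28.1, 0], "angular": [0, 0, 0]},
    {"dp": [-24.6, -28.1, 0], "angular": [0, 0, 0]},
    {"dp": [-24.6, -28.1, 0], "angular": [0, 0, 0]},
    {"dp": [-24.6, -28.1, 0], "angular": [0, 0, 0]},
    {"dp": [-24.6, -28.1, 0], "angular": [0, 0, 0]}
  ]
}}

```text
t: 2.1
ee_pos: [0.5201, -0.3081, 0.2308]
orientation: [-0.508, -3.1, -0.0]
ft_force: [0.2, 1.6, -0.0]
gripper_width: 0.0854
```

{"op": "apply_moves", "data": {
  "steps": [
    {"dp": [0, 0, 10], "angular": [0, 0, -0.075]},
    {"dp": [0, 0, 15], "angular": [0, 0, -0.075]},
    {"dp": [0, 0, 15], "angular": [0, 0, -0.075]},
    {"dp": [0, 0, 15], "angular": [0, 0, -0.075]},
    {"dp": [0, 0, 15], "angular": [0, 0, -0.075]},
    {"dp": [0, 0, 10], "angular": [0, 0, -0.075]},
    {"dp": [0, 0, 0], "angular": [0, 0, 0]},
    {"dp": [0, 0, 0], "angular": [0, 0, 0]}
  ]
}}

```text
t: 2.77
ee_pos: [0.5197, -0.3062, 0.151]
orientation: [0.193, -3.135, -0.001]
ft_force: [-0.2, -0.6, 0.8]
gripper_width: 0.085
```

```bash
python3 - <<'E'
from h import *
from plant import ctrl
import cv2
p,f=state(); total(p,f,[.5206,-.308,.026],3.2671)
r=ctrl.read_camera("wrist");pickle.dump(r,open("w1.pkl","wb"));print(r["tool_from_camera"],r["fov_y"])
cv2.imwrite("pics/w1.png",r["color"][:,:,::-1])
r=ctrl.read_camera("side");cv2.imwrite("pics/s1.png",r["color"][:,:,::-1])
E
```

```text
t 2.77 tcp [ 0.5197 -0.3062  0.151 ] phi 3.2645 tilt [-0.001   0.0007] F [-0.2 -0.6  0.8] w 0.0850 q [-0.59  0.49  1.45  0.    1.2  -2.29]
tool mm [np.float64(-0.7), np.float64(-1.9), np.float64(125.0)] az -0.0026
[[-6.19927283e-04 -9.65162770e-01 -2.61649465e-01  6.64041323e-02]
 [ 9.99999598e-01 -4.28943488e-04 -7.87032945e-04  7.04692361e-04]
 [ 6.47382064e-04 -2.61649847e-01  9.65162649e-01 -1.43317162e-01]
 [ 0.00000000e+00  0.00000000e+00  0.00000000e+00  1.00000000e+00]] 60.56738773623934
```

View pics/w1.png

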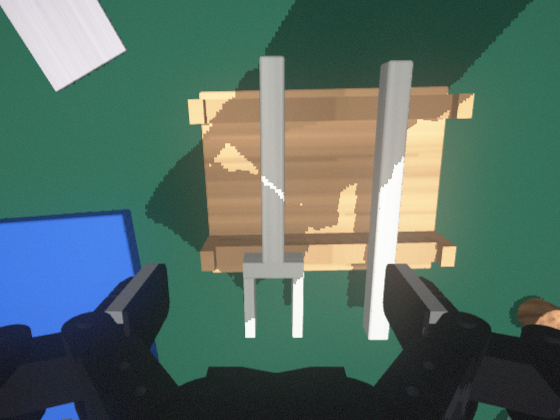

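View pics/s1.png

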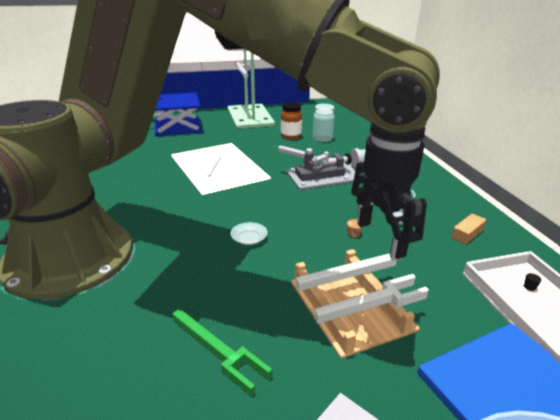

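The wrist view shows the white fork bar with its tail at (272,60) and prong tips at (250,337) and (298,337). The plain bar lies to its right at (397,63)-(377,338). I'll check the fork's position from these.

```bash
python3 - <<'E'
from h import *
p,f=state()
from plant import ctrl
w=pickle.load(open("w1.pkl","rb"))
T=np.eye(4);T[:3,:3]=Ro.from_rotvec(ctrl.observe()["orientation"]).as_matrix();T[:3,3]=p
c=dict(w);c["world_from_camera"]=T@w["tool_from_camera"]
tail=ray(c,272,59,.055);a=ray(c,250,337,.055);b=ray(c,298,337,.055)
pt=(a+b)/2;print(tail,pt,np.linalg.norm(pt-tail),np.linalg.norm(a-b),(pt+tail)/2,np.arctan2(*(pt-tail)[[1,0]]))
E
```

```text
t 2.87 tcp [ 0.5201 -0.3065  0.1521] phi 3.2644 tilt [ 0.0009 -0.0006] F [-0.6 -0.5  1.8] w 0.0856 q [-0.59  0.49  1.45  0.    1.2  -2.29]
[ 0.4232159 -0.3202742  0.055    ] [ 0.62008731 -0.29510182  0.055     ] 0.19847418641938577 0.0368183309558261 [ 0.52165161 -0.30768801  0.055     ] 0.1271720074694181
```

The wrist and top views agree to about 1 mm. Descending.

{"op": "apply_moves", "data": {
  "steps": [
    {"dp": [-1, -1.5, 15], "angular": [0, 0, 0]},
    {"dp": [0, 0, 20], "angular": [0, 0, 0]},
    {"dp": [0, 0, 20], "angular": [0, 0, 0]},
    {"dp": [0, 0, 20], "angular": [0, 0, 0]},
    {"dp": [0, 0, 20], "angular": [0, 0, 0]},
    {"dp": [0, 0, 20], "angular": [0, 0, 0]},
    {"dp": [0, 0, 10], "angular": [0, 0, 0]},
    {"dp": [0, 0, 0], "angular": [0, 0, 0]}
  ]
}}

```text
t: 3.53
ee_pos: [0.5204, -0.3073, 0.0248]
orientation: [0.195, -3.133, -0.002]
ft_force: [-0.5, -0.2, -0.5]
gripper_width: 0.0852
```

{"op": "apply_moves", "data": {
  "steps": [
    {"dp": [0, 0, 0], "angular": [0, 0, 0]},
    {"dp": [0, 0, 0], "angular": [0, 0, 0]},
    {"dp": [0, 0, 0], "angular": [0, 0, 0]},
    {"dp": [0, 0, 0], "angular": [0, 0, 0]},
    {"dp": [0, 0, 0], "angular": [0, 0, 0]},
    {"dp": [0, 0, 0], "angular": [0, 0, 0]},
    {"dp": [0, 0, 0], "angular": [0, 0, 0]},
    {"dp": [0, 0, 0], "angular": [0, 0, 0]}
  ],
  "jaw": 255,
  "squeeze": 120
}}

```text
t: 4.2
ee_pos: [0.5213, -0.3079, 0.0271]
orientation: [-0.196, 3.135, -0.001]
ft_force: [-1.9, 1.4, 7.1]
gripper_width: 0.0144
```

```bash
python3 - <<'E'
from h import *
from plant import ctrl
import cv2
p,f=state()
r=ctrl.read_camera("wrist");cv2.imwrite("pics/w2.png",r["color"][:,:,::-1])
E
```

```text
t 4.20 tcp [ 0.5213 -0.3079  0.0271] phi 3.2667 tilt [ 0.0008 -0.0005] F [-1.9  1.4  7.1] w 0.0144 q [-0.59  0.65  1.52 -0.    0.97 -2.29]
```

View pics/w2.png

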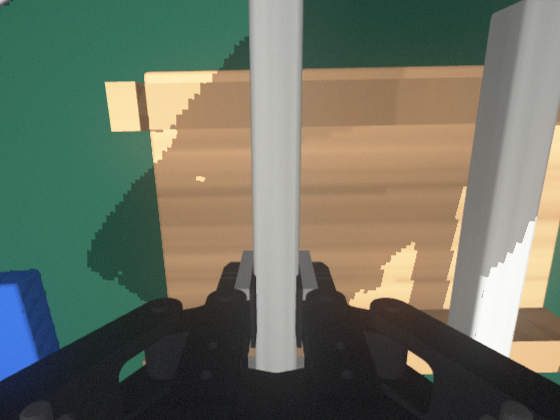

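Gripped squarely. Lifting.

{"op": "apply_moves", "data": {
  "steps": [
    {"dp": [0, 0, -5], "angular": [0, 0, 0]},
    {"dp": [0, 0, -10], "angular": [0, 0, 0]},
    {"dp": [0, 0, -20], "angular": [0, 0, 0]},
    {"dp": [0, 0, -25], "angular": [0, 0, 0]},
    {"dp": [0, 0, -25], "angular": [0, 0, 0]},
    {"dp": [0, 0, -25], "angular": [0, 0, 0]},
    {"dp": [0, 0, -15], "angular": [0, 0, 0]},
    {"dp": [0, 0, -5], "angular": [0, 0, 0]}
  ]
}}

```text
t: 4.92
ee_pos: [0.5217, -0.3082, 0.1599]
orientation: [-0.196, 3.132, -0.004]
ft_force: [-0.6, -0.2, -1.0]
gripper_width: 0.0141
```

```bash
python3 - <<'E'
from h import *
p,f=state(); total(p,f,[.4301,.3748,.155],2.34)
E
```

```text
t 4.92 tcp [ 0.5217 -0.3082  0.1599] phi 3.2668 tilt [ 0.0038 -0.0026] F [-0.6 -0.2 -1. ] w 0.0141 q [-0.59  0.48  1.44 -0.    1.22 -2.29]
tool mm [np.float64(5.6), np.float64(689.1), np.float64(4.9)] az 0.9268
```

{"op": "apply_moves", "data": {
  "steps": [
    {"dp": [0, 15, 0], "angular": [0, 0, 0]},
    {"dp": [0, 25, 0], "angular": [0, 0, 0]},
    {"dp": [0, 30, 0], "angular": [0, 0, 0]},
    {"dp": [0, 30, 0], "angular": [0, 0, 0]},
    {"dp": [0, 30, 0], "angular": [0, 0, 0]},
    {"dp": [0, 30, 0], "angular": [0, 0, 0]},
    {"dp": [0, 30, 0], "angular": [0, 0, 0]},
    {"dp": [0, 30, 0], "angular": [0, 0, 0]}
  ]
}}

```text
t: 5.58
ee_pos: [0.4928, -0.088, 0.1559]
orientation: [0.196, -3.135, -0.0]
ft_force: [0.3, 0.2, -2.0]
gripper_width: 0.014
```

{"op": "apply_moves", "data": {
  "steps": [
    {"dp": [0, 30, 0], "angular": [0, 0, 0]},
    {"dp": [0, 30, 0], "angular": [0, 0, 0]},
    {"dp": [0, 30, 0], "angular": [0, 0, 0]},
    {"dp": [0, 30, 0], "angular": [0, 0, 0]},
    {"dp": [0, 30, 0], "angular": [0, 0, 0]},
    {"dp": [0, 30, 0], "angular": [0, 0, 0]},
    {"dp": [0, 30, 0], "angular": [0, 0, 0]},
    {"dp": [0, 30, 0], "angular": [0, 0, 0]}
  ]
}}

```text
t: 6.25
ee_pos: [0.4628, 0.1501, 0.156]
orientation: [0.196, -3.135, 0.0]
ft_force: [-0.3, -0.1, -1.2]
gripper_width: 0.0141
```

{"op": "apply_moves", "data": {
  "steps": [
    {"dp": [1, 30, 0], "angular": [0, 0, 0]},
    {"dp": [1, 30, 0], "angular": [0, 0, 0]},
    {"dp": [1, 30, 0], "angular": [0, 0, 0]},
    {"dp": [1, 30, 0], "angular": [0, 0, 0]},
    {"dp": [1, 30, 0], "angular": [0, 0, 0]},
    {"dp": [0, 30, 0], "angular": [0, 0, 0]},
    {"dp": [0, 30, 0], "angular": [0, 0, 0]},
    {"dp": [0, 19, 0], "angular": [0, 0, 0]}
  ]
}}

```text
t: 6.92
ee_pos: [0.429, 0.3775, 0.1557]
orientation: [0.198, -3.135, 0.0]
ft_force: [0.4, -0.9, -1.9]
gripper_width: 0.014
```

{"op": "apply_moves", "data": {
  "steps": [
    {"dp": [0, 0, 0], "angular": [0, 0, 0.115]},
    {"dp": [0, 0, 0], "angular": [0, 0, 0.116]},
    {"dp": [0, 0, 0], "angular": [0, 0, 0.116]},
    {"dp": [0, 0, 0], "angular": [0, 0, 0.116]},
    {"dp": [0, 0, 0], "angular": [0, 0, 0.116]},
    {"dp": [0, 0, 0], "angular": [0, 0, 0.116]},
    {"dp": [0, 0, 0], "angular": [0, 0, 0.116]},
    {"dp": [0, 0, 0], "angular": [0, 0, 0.116]}
  ]
}}

```text
t: 7.58
ee_pos: [0.4297, 0.3751, 0.1557]
orientation: [-1.234, -2.888, 0.002]
ft_force: [-0.1, 0.5, -1.3]
gripper_width: 0.0138
```

```bash
python3 - <<'E'
from h import *
from plant import ctrl
import cv2
p,f=state(); total(p,f,[.4301,.3748,.0515],2.34)
for n in("top","side"):
    r=ctrl.read_camera(n);pickle.dump(r,open(n+"2.pkl","wb"))
    cv2.imwrite(f"pics/{n}2.png",r["color"][:,:,::-1])
E
```

```text
t 7.58 tcp [0.4297 0.3751 0.1557] phi 2.3341 tilt [-0.001  -0.0008] F [-0.1  0.5 -1.3] w 0.0138 q [ 0.65  0.42  1.55  0.    1.18 -0.11]
tool mm [np.float64(-0.5), np.float64(0.1), np.float64(104.2)] az -0.0059
```

View pics/top2.png

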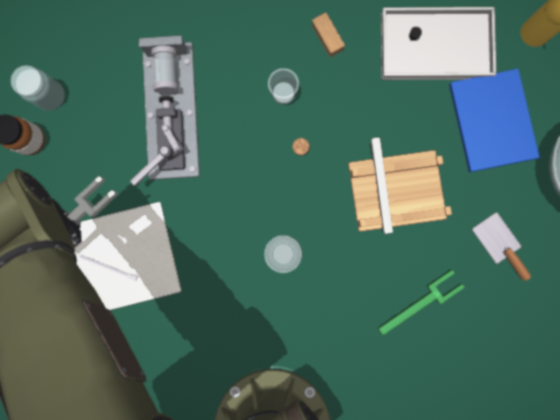

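View pics/side2.png

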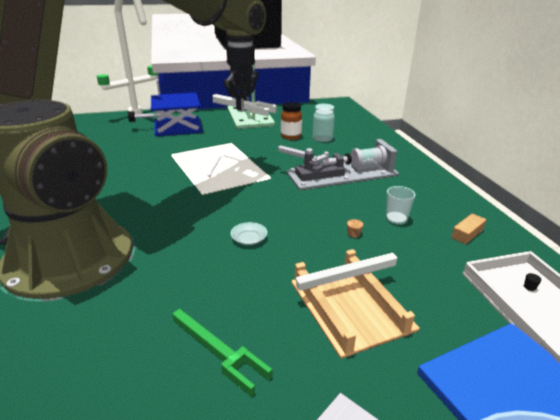

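The fork, around (90,195) in the top view, faces the handle tip at (137,182). The plain bar is undisturbed. Lowering to handle height outside the tip, then I'll check.

{"op": "apply_moves", "data": {
  "steps": [
    {"dp": [0, 0, 10], "angular": [0, 0, 0]},
    {"dp": [0, 0, 18], "angular": [0, 0, 0]},
    {"dp": [0, 0, 20], "angular": [0, 0, 0]},
    {"dp": [0, 0, 20], "angular": [0, 0, 0]},
    {"dp": [0, 0, 20], "angular": [0, 0, 0]},
    {"dp": [0, 0, 12], "angular": [0, 0, 0]},
    {"dp": [0, 0, 4], "angular": [0, 0, 0]},
    {"dp": [0, 0, 0], "angular": [0, 0, 0]}
  ]
}}

```text
t: 8.35
ee_pos: [0.4296, 0.375, 0.0513]
orientation: [-1.223, -2.893, 0.002]
ft_force: [-0.2, -0.6, -1.9]
gripper_width: 0.0141
```

```bash
python3 - <<'E'
from h import *
from plant import ctrl
import cv2
p,f=state(); total(p,f,[.4301,.3748,.0515],2.34)
def crop(im,x0,y0,x1,y1,f,n): cv2.imwrite(n,cv2.resize(im[y0:y1,x0:x1],None,fx=f,fy=f,interpolation=cv2.INTER_CUBIC))
r=ctrl.read_camera("top");pickle.dump(r,open("top3.pkl","wb"));crop(r["color"][:,:,::-1],70,120,200,220,6,"pics/t3.png")
r=ctrl.read_camera("side");pickle.dump(r,open("side3.pkl","wb"));crop(r["color"][:,:,::-1],200,110,360,200,5,"pics/s3.png")
E
```

```text
t 8.35 tcp [0.4296 0.375  0.0513] phi 2.3414 tilt [-0.0014 -0.0011] F [-0.2 -0.6 -1.9] w 0.0141 q [ 0.65  0.55  1.62  0.    0.97 -0.12]
tool mm [np.float64(-0.5), np.float64(0.2), np.float64(-0.2)] az 0.0014
```

View pics/t3.png

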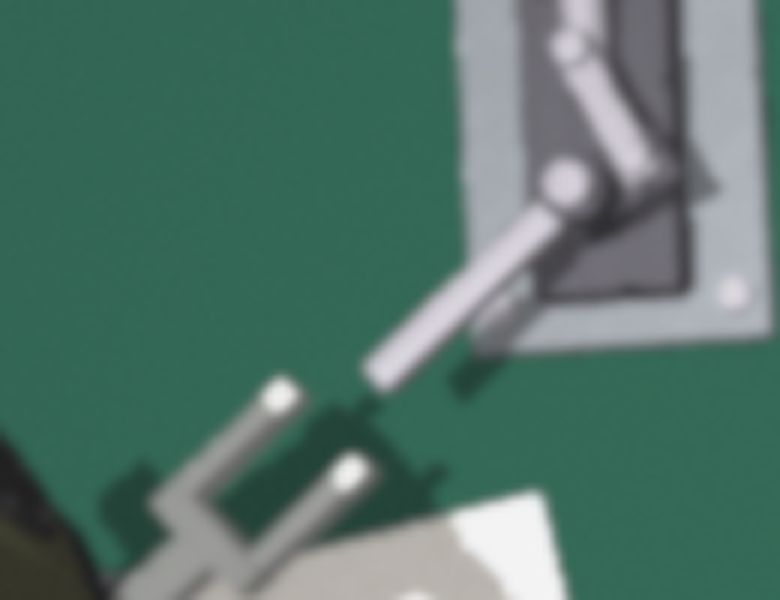

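View pics/s3.png

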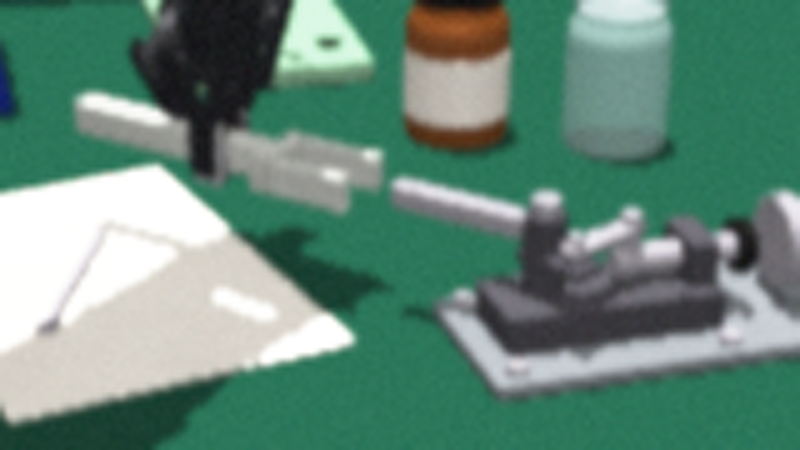

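Slot and handle line up with about 2–3 mm offset, and the bar is level. I'll correct by 2 mm and slide the fork in 55 mm.

{"op": "apply_moves", "data": {
  "steps": [
    {"dp": [0, -2, 0], "angular": [0, 0, 0]},
    {"dp": [-8, 0, 0], "angular": [0, 0, 0]},
    {"dp": [-9, 0, 0], "angular": [0, 0, 0]},
    {"dp": [-10, 0, 0], "angular": [0, 0, 0]},
    {"dp": [-10, 0, 0], "angular": [0, 0, 0]},
    {"dp": [-10, 0, 0], "angular": [0, 0, 0]},
    {"dp": [-8, 0, 0], "angular": [0, 0, 0]},
    {"dp": [0, 0, 0], "angular": [0, 0, 0]}
  ]
}}

```text
t: 9.12
ee_pos: [0.4681, 0.333, 0.0523]
orientation: [1.228, 2.891, -0.0]
ft_force: [-0.5, -0.2, -2.6]
gripper_width: 0.0144
```

```bash
python3 - <<'E'
from h import *
from plant import ctrl
import cv2
p,f=state()
d=p[:2]-np.array([.5797,.2203]);print(np.hypot(*d),np.arctan2(d[1],d[0]))
def crop(im,x0,y0,x1,y1,f,n): cv2.imwrite(n,cv2.resize(im[y0:y1,x0:x1],None,fx=f,fy=f,interpolation=cv2.INTER_CUBIC))
r=ctrl.read_camera("top");crop(r["color"][:,:,::-1],70,120,200,220,6,"pics/t4.png")
r=ctrl.read_camera("side");crop(r["color"][:,:,::-1],200,110,360,200,5,"pics/s4.png")
E
```

```text
t 9.12 tcp [0.4681 0.333  0.0523] phi 2.3381 tilt [ 0.0002 -0.0001] F [-0.5 -0.2 -2.6] w 0.0144 q [ 0.55  0.56  1.6  -0.    0.98 -0.21]
0.15863308318485492 2.351218633580861
```

View pics/t4.png

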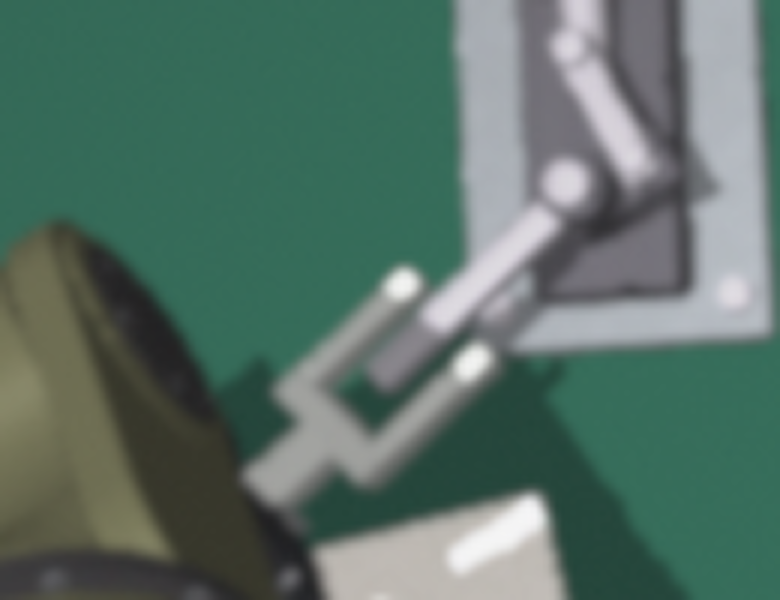

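View pics/s4.png

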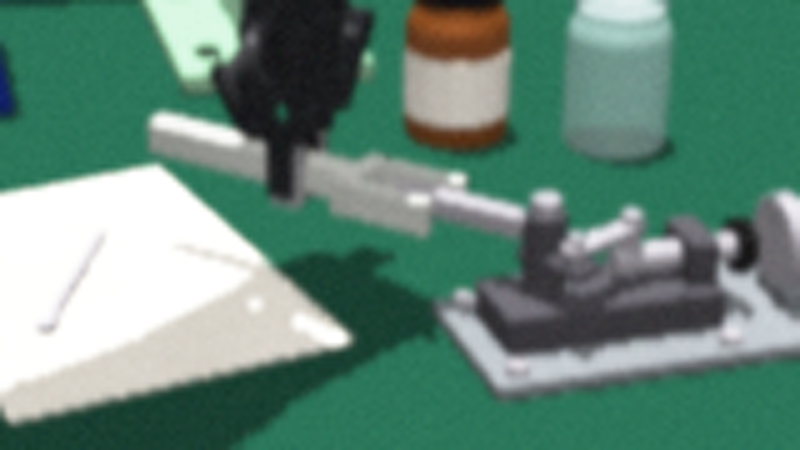

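The handle is inside the slot with clearance on both sides, and the crosspiece clears its end. Starting the arc about the pivot (r = 160 mm, anticlockwise).

{"op": "apply_moves", "data": {
  "steps": [
    {"dp": [-0.3, -9.6, 0], "angular": [0, 0, -0.06]},
    {"dp": [-0.3, -9.6, 0], "angular": [0, 0, -0.06]},
    {"dp": [-0.3, -9.6, 0], "angular": [0, 0, -0.06]},
    {"dp": [-0.3, -9.6, 0], "angular": [0, 0, -0.06]},
    {"dp": [-0.3, -9.6, 0], "angular": [0, 0, -0.06]},
    {"dp": [-0.3, -9.6, 0], "angular": [0, 0, -0.06]},
    {"dp": [-0.3, -9.6, 0], "angular": [0, 0, -0.06]},
    {"dp": [-0.3, -9.6, 0], "angular": [0, 0, -0.06]}
  ]
}}

```text
t: 9.88
ee_pos: [0.4265, 0.2707, 0.0527]
orientation: [0.496, 3.1, 0.003]
ft_force: [5.3, 6.8, -4.3]
gripper_width: 0.0146
```

```bash
python3 - <<'E'
from h import *
from plant import ctrl
import cv2
p,f=state()
d=p[:2]-np.array([.5797,.2203]);print(np.hypot(*d),np.arctan2(d[1],d[0]))
def crop(im,x0,y0,x1,y1,f,n): cv2.imwrite(n,cv2.resize(im[y0:y1,x0:x1],None,fx=f,fy=f,interpolation=cv2.INTER_CUBIC))
r=ctrl.read_camera("top");crop(r["color"][:,:,::-1],70,120,200,220,6,"pics/t5.png")
r=ctrl.read_camera("side");crop(r["color"][:,:,::-1],200,110,360,200,5,"pics/s5.png")
E
```

```text
t 9.88 tcp [0.4265 0.2707 0.0527] phi 2.8243 tilt [0.0021 0.0016] F [ 5.3  6.8 -4.3] w 0.0146 q [ 0.49  0.43  1.81  0.    0.9  -0.76]
0.1613205923509102 2.823618059517657
```

View pics/t5.png

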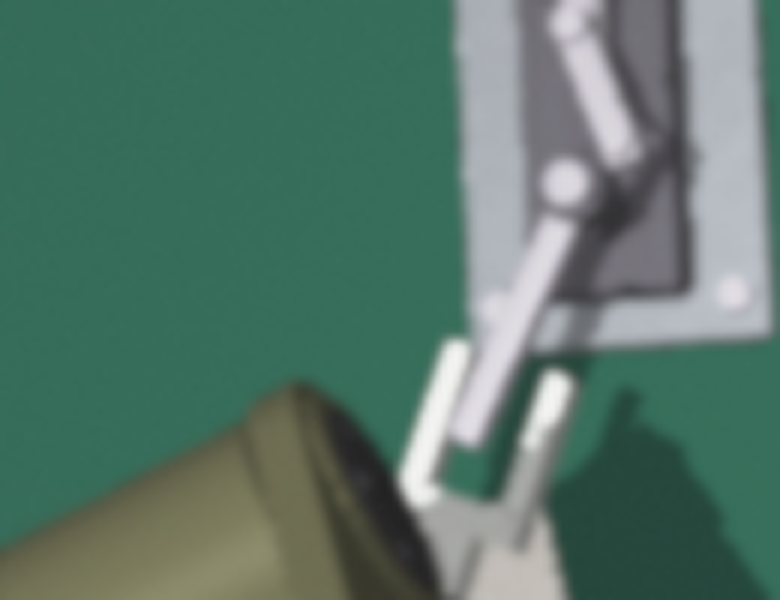

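View pics/s5.png

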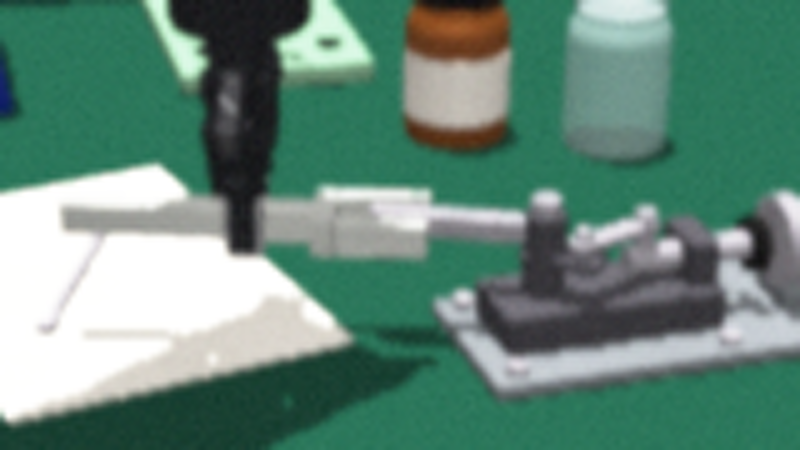

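The trailing prong is pushing with about 9 N and nothing has slipped. Continuing the arc.

{"op": "apply_moves", "data": {
  "steps": [
    {"dp": [-0.4, -9.6, 0], "angular": [0, 0, -0.06]},
    {"dp": [-0.4, -9.6, 0], "angular": [0, 0, -0.06]},
    {"dp": [-0.4, -9.6, 0], "angular": [0, 0, -0.06]},
    {"dp": [-0.4, -9.6, 0], "angular": [0, 0, -0.06]},
    {"dp": [-0.4, -9.6, 0], "angular": [0, 0, -0.06]},
    {"dp": [-0.3, -9.6, 0], "angular": [0, 0, -0.06]},
    {"dp": [-0.3, -9.6, 0], "angular": [0, 0, -0.06]},
    {"dp": [-0.3, -9.6, 0], "angular": [0, 0, -0.06]}
  ]
}}

```text
t: 10.65
ee_pos: [0.4203, 0.1945, 0.0524]
orientation: [0.253, -3.131, -0.001]
ft_force: [-1.4, 5.5, -1.6]
gripper_width: 0.0142
```

```bash
python3 - <<'E'
from h import *
p,f=state()
d=p[:2]-np.array([.5797,.2203]);print(np.hypot(*d),np.arctan2(d[1],d[0]))
E
```

```text
t 10.65 tcp [0.4203 0.1945 0.0524] phi 3.3029 tilt [-0.0003  0.0006] F [-1.4  5.5 -1.6] w 0.0142 q [ 0.35  0.36  1.92  0.    0.86 -1.38]
0.1614552967347717 -2.9813546955490393
```

{"op": "apply_moves", "data": {
  "steps": [
    {"dp": [-0.3, -8.8, 0], "angular": [0, 0, -0.055]},
    {"dp": [-0.3, -8.8, 0], "angular": [0, 0, -0.055]},
    {"dp": [-0.3, -8.8, 0], "angular": [0, 0, -0.055]},
    {"dp": [-0.3, -8.8, 0], "angular": [0, 0, -0.055]},
    {"dp": [-0.3, -8.8, 0], "angular": [0, 0, -0.055]},
    {"dp": [-0.3, -8.8, 0], "angular": [0, 0, -0.055]},
    {"dp": [-0.3, -8.8, 0], "angular": [0, 0, -0.055]},
    {"dp": [-0.3, -8.8, 0], "angular": [0, 0, -0.055]}
  ]
}}

```text
t: 11.32
ee_pos: [0.447, 0.1292, 0.0523]
orientation: [0.928, -3.001, -0.0]
ft_force: [0.2, -0.4, -1.4]
gripper_width: 0.0139
```

```bash
python3 - <<'E'
from h import *
from plant import ctrl
import cv2
p,f=state()
d=p[:2]-np.array([.5797,.2203]);print(np.hypot(*d),np.arctan2(d[1],d[0])%6.2832)
def crop(im,x0,y0,x1,y1,f,n): cv2.imwrite(n,cv2.resize(im[y0:y1,x0:x1],None,fx=f,fy=f,interpolation=cv2.INTER_CUBIC))
r=ctrl.read_camera("top");pickle.dump(r,open("top6.pkl","wb"));crop(r["color"][:,:,::-1],120,120,250,220,6,"pics/t6.png")
r=ctrl.read_camera("side");crop(r["color"][:,:,::-1],200,110,360,200,5,"pics/s6.png")
E
```

```text
t 11.32 tcp [0.447  0.1292 0.0523] phi 3.7416 tilt [-0.0002 -0.    ] F [ 0.2 -0.4 -1.4] w 0.0139 q [ 0.2   0.36  1.92  0.    0.87 -1.97]
0.16093513297478743 3.7434023404991845
```

View pics/t6.png

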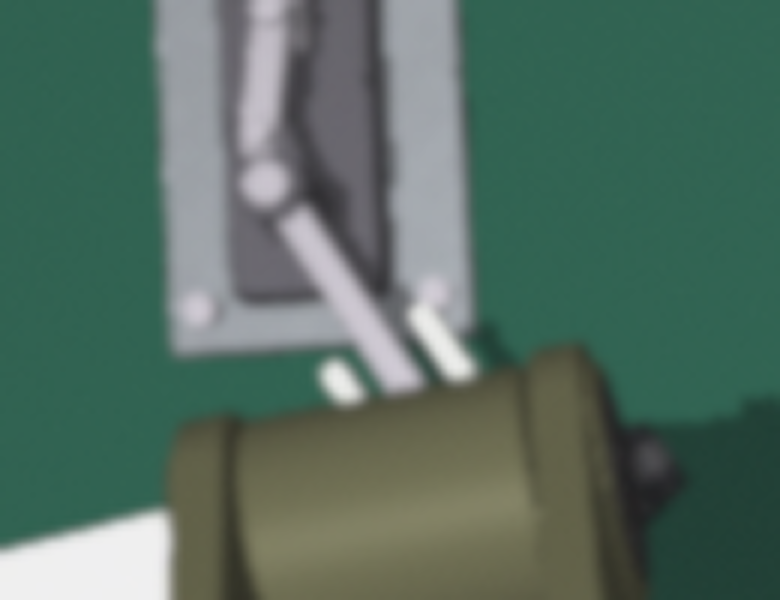

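View pics/s6.png

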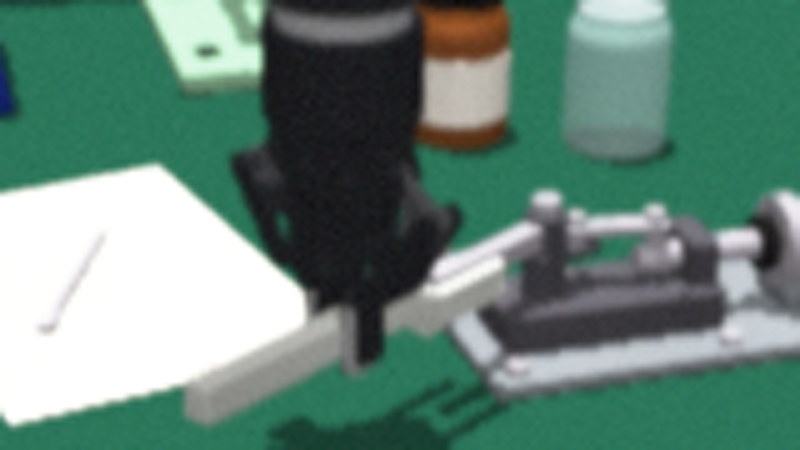

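The handle sits at about 3.74 rad in world terms, which is joint ≈1.40, at the far stop. It's centred in the slot with no load. The fork is open below, so I'll lift straight up.

{"op": "apply_moves", "data": {
  "steps": [
    {"dp": [0, 0, -4], "angular": [0, 0, 0]},
    {"dp": [0, 0, -8], "angular": [0, 0, 0]},
    {"dp": [0, 0, -12], "angular": [0, 0, 0]},
    {"dp": [0, 0, -20], "angular": [0, 0, 0]},
    {"dp": [0, 0, -22], "angular": [0, 0, 0]},
    {"dp": [0, 0, -22], "angular": [0, 0, 0]},
    {"dp": [0, 0, -16], "angular": [0, 0, 0]},
    {"dp": [0, 0, -4], "angular": [0, 0, 0]}
  ]
}}

```text
t: 12.08
ee_pos: [0.4477, 0.1299, 0.1635]
orientation: [-0.923, 2.998, -0.001]
ft_force: [0.3, 1.0, -1.0]
gripper_width: 0.0137
```

```bash
python3 - <<'E'
from h import *
p,f=state(); total(p,f,[.5213,-.3079,.16],3.2667); total(p,3.2667,[.5213,-.3079,.16],3.2667)
E
```

```text
t 12.08 tcp [0.4477 0.1299 0.1635] phi 3.7390 tilt [0.0045 0.001 ] F [ 0.3  1.  -1. ] w 0.0137 q [ 0.2   0.18  1.83  0.    1.12 -1.96]
tool mm [np.float64(185.4), np.float64(-403.4), np.float64(3.5)] az 0.4723
tool mm [np.float64(-18.4), np.float64(-443.6), np.float64(3.5)] az -0.0
```

{"op": "apply_moves", "data": {
  "steps": [
    {"dp": [0, 0, 0], "angular": [0, 0, 0.059]},
    {"dp": [0, 0, 0], "angular": [0, 0, 0.059]},
    {"dp": [0, 0, 0], "angular": [0, 0, 0.059]},
    {"dp": [0, 0, 0], "angular": [0, 0, 0.059]},
    {"dp": [0, 0, 0], "angular": [0, 0, 0.059]},
    {"dp": [0, 0, 0], "angular": [0, 0, 0.059]},
    {"dp": [0, 0, 0], "angular": [0, 0, 0.059]},
    {"dp": [0, 0, 0], "angular": [0, 0, 0.059]}
  ]
}}

```text
t: 12.75
ee_pos: [0.4465, 0.1295, 0.1599]
orientation: [0.192, -3.135, 0.0]
ft_force: [-0.3, -0.1, -1.1]
gripper_width: 0.0142
```

{"op": "apply_moves", "data": {
  "steps": [
    {"dp": [-2, -20, 0], "angular": [0, 0, 0]},
    {"dp": [-2, -30, 0], "angular": [0, 0, 0]},
    {"dp": [-2, -30, 0], "angular": [0, 0, 0]},
    {"dp": [-2, -30, 0], "angular": [0, 0, 0]},
    {"dp": [-2, -30, 0], "angular": [0, 0, 0]},
    {"dp": [-2, -30, 0], "angular": [0, 0, 0]},
    {"dp": [-2, -30, 0], "angular": [0, 0, 0]},
    {"dp": [-2, -30, 0], "angular": [0, 0, 0]}
  ]
}}

```text
t: 13.42
ee_pos: [0.4916, -0.098, 0.1599]
orientation: [0.197, -3.135, -0.0]
ft_force: [-0.0, 0.6, -1.2]
gripper_width: 0.0135
```

{"op": "apply_moves", "data": {
  "steps": [
    {"dp": [-1, -30, 0], "angular": [0, 0, 0]},
    {"dp": [0, -30, 0], "angular": [0, 0, 0]},
    {"dp": [0, -30, 0], "angular": [0, 0, 0]},
    {"dp": [0, -30, 0], "angular": [0, 0, 0]},
    {"dp": [0, -30, 0], "angular": [0, 0, 0]},
    {"dp": [0, -30, 0], "angular": [0, 0, 0]},
    {"dp": [0, -20, 0], "angular": [0, 0, 0]},
    {"dp": [0, -10, 0], "angular": [0, 0, 0]}
  ]
}}

```text
t: 14.08
ee_pos: [0.519, -0.3069, 0.1595]
orientation: [0.194, -3.135, -0.001]
ft_force: [0.1, 0.8, -1.4]
gripper_width: 0.014
```

```bash
python3 - <<'E'
from h import *
from plant import ctrl
import cv2
p,f=state(); total(p,f,[.5213,-.3079,.0275],3.2667)
r=ctrl.read_camera("side");cv2.imwrite("pics/s7.png",cv2.resize(r["color"][210:380,250:450,::-1],None,fx=4,fy=3.5))
r=ctrl.read_camera("wrist");cv2.imwrite("pics/w7.png",r["color"][:,:,::-1])
E
```

```text
t 14.08 tcp [ 0.519  -0.3069  0.1595] phi 3.2654 tilt [-0.0008  0.0004] F [ 0.1  0.8 -1.4] w 0.0140 q [-0.59  0.48  1.44 -0.    1.22 -2.29]
tool mm [np.float64(-2.2), np.float64(-1.3), np.float64(132.0)] az -0.0013
```

View pics/s7.png

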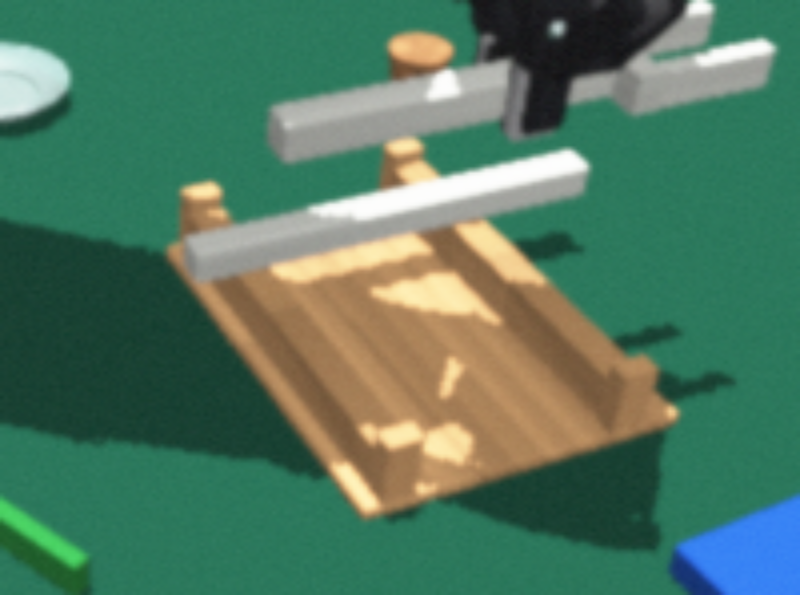

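View pics/w7.png

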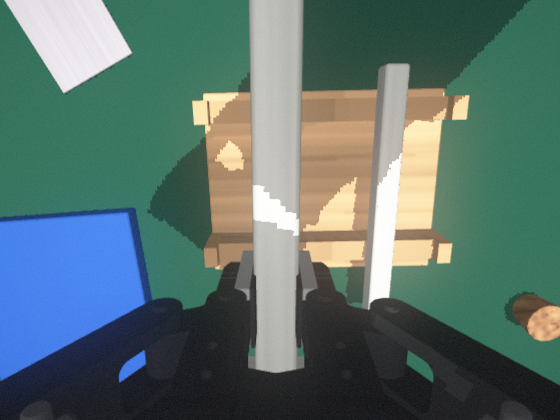

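The bar still sits square in the pads and the plain bar is in place. Lowering onto the rails.

{"op": "apply_moves", "data": {
  "steps": [
    {"dp": [-2, -1.3, 15], "angular": [0, 0, 0]},
    {"dp": [0, 0, 25], "angular": [0, 0, 0]},
    {"dp": [0, 0, 30], "angular": [0, 0, 0]},
    {"dp": [0, 0, 25], "angular": [0, 0, 0]},
    {"dp": [0, 0, 18], "angular": [0, 0, 0]},
    {"dp": [0, 0, 10], "angular": [0, 0, 0]},
    {"dp": [0, 0, 5], "angular": [0, 0, 0]},
    {"dp": [0, 0, 0], "angular": [0, 0, 0]}
  ]
}}

```text
t: 14.85
ee_pos: [0.5214, -0.3053, 0.032]
orientation: [0.199, -3.135, -0.001]
ft_force: [0.2, 0.4, -1.2]
gripper_width: 0.014
```

```bash
python3 - <<'E'
from h import *
p,f=state(); total(p,f,[.5213,-.3079,.0275],3.2667)
E
```

```text
t 14.85 tcp [ 0.5214 -0.3053  0.032 ] phi 3.2684 tilt [-0.0007  0.0005] F [ 0.2  0.4 -1.2] w 0.0140 q [-0.59  0.64  1.52  0.    0.98 -2.29]
tool mm [np.float64(0.4), np.float64(-2.6), np.float64(4.5)] az 0.0017
```

{"op": "apply_moves", "data": {
  "steps": [
    {"dp": [0, -2, 1], "angular": [0, 0, 0]},
    {"dp": [0, 0, 1], "angular": [0, 0, 0]},
    {"dp": [0, 0, 1], "angular": [0, 0, 0]},
    {"dp": [0, 0, 1], "angular": [0, 0, 0]},
    {"dp": [0, 0, 1], "angular": [0, 0, 0]},
    {"dp": [0, 0, 0], "angular": [0, 0, 0]},
    {"dp": [0, 0, 0], "angular": [0, 0, 0]},
    {"dp": [0, 0, 0], "angular": [0, 0, 0]}
  ]
}}

```text
t: 15.52
ee_pos: [0.5216, -0.3082, 0.0273]
orientation: [-0.198, 3.135, -0.0]
ft_force: [0.5, 0.1, -2.7]
gripper_width: 0.0142
```

```bash
python3 - <<'E'
from h import *
from plant import ctrl
import cv2
p,f=state()
r=ctrl.read_camera("side");cv2.imwrite("pics/s8.png",cv2.resize(r["color"][210:380,250:450,::-1],None,fx=4,fy=3.5))
E
```

```text
t 15.52 tcp [ 0.5216 -0.3082  0.0273] phi 3.2679 tilt [ 0.     -0.0001] F [ 0.5  0.1 -2.7] w 0.0142 q [-0.59  0.65  1.52 -0.    0.97 -2.29]
```

View pics/s8.png

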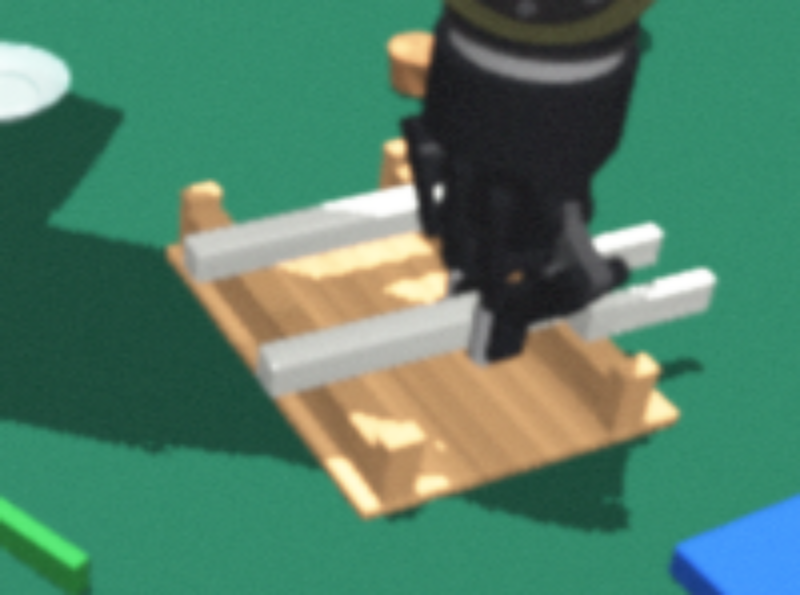

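{"op": "apply_moves", "data": {
  "steps": [
    {"dp": [0, 0, 0.5], "angular": [0, 0, 0]},
    {"dp": [0, 0, 0.5], "angular": [0, 0, 0]},
    {"dp": [0, 0, 0], "angular": [0, 0, 0]},
    {"dp": [0, 0, 0], "angular": [0, 0, 0]},
    {"dp": [0, 0, 0], "angular": [0, 0, 0]},
    {"dp": [0, 0, 0], "angular": [0, 0, 0]},
    {"dp": [0, 0, 0], "angular": [0, 0, 0]},
    {"dp": [0, 0, 0], "angular": [0, 0, 0]}
  ]
}}

```text
t: 16.23
ee_pos: [0.5217, -0.3083, 0.0272]
orientation: [-0.198, 3.135, -0.0]
ft_force: [-4.0, 2.8, 8.1]
gripper_width: 0.0139
```

The upward reaction of about 8 N means the bar is seated. Releasing and retreating.

{"op": "apply_moves", "data": {
  "steps": [
    {"dp": [0, 0, 0], "angular": [0, 0, 0]},
    {"dp": [0, 0, 0], "angular": [0, 0, 0]},
    {"dp": [0, 0, 0], "angular": [0, 0, 0]},
    {"dp": [0, 0, 0], "angular": [0, 0, 0]},
    {"dp": [0, 0, 0], "angular": [0, 0, 0]},
    {"dp": [0, 0, 0], "angular": [0, 0, 0]},
    {"dp": [0, 0, 0], "angular": [0, 0, 0]},
    {"dp": [0, 0, 0], "angular": [0, 0, 0]}
  ],
  "jaw": 0
}}

```text
t: 16.9
ee_pos: [0.5216, -0.3082, 0.0262]
orientation: [0.198, -3.135, 0.0]
ft_force: [-1.1, -0.6, -0.4]
gripper_width: 0.0853
```

{"op": "apply_moves", "data": {
  "steps": [
    {"dp": [0, 0, -5], "angular": [0, 0, 0]},
    {"dp": [0, 0, -15], "angular": [0, 0, 0]},
    {"dp": [0, 0, -25], "angular": [0, 0, 0]},
    {"dp": [0, 0, -25], "angular": [0, 0, 0]},
    {"dp": [0, 0, -25], "angular": [0, 0, 0]},
    {"dp": [0, 0, -25], "angular": [0, 0, 0]},
    {"dp": [0, 0, -25], "angular": [0, 0, 0]},
    {"dp": [0, 0, -10], "angular": [0, 0, 0]}
  ]
}}

```text
t: 17.57
ee_pos: [0.5224, -0.3087, 0.1854]
orientation: [-0.198, 3.131, -0.005]
ft_force: [0.2, -0.4, 0.3]
gripper_width: 0.0858
```

{"op": "apply_moves", "data": {
  "steps": [
    {"dp": [15, 0, 0], "angular": [0, 0, 0]},
    {"dp": [20, 0, 0], "angular": [0, 0, 0]},
    {"dp": [20, 0, 0], "angular": [0, 0, 0]},
    {"dp": [20, 0, 0], "angular": [0, 0, 0]},
    {"dp": [20, 0, 0], "angular": [0, 0, 0]},
    {"dp": [10, 0, 0], "angular": [0, 0, 0]},
    {"dp": [0, 0, 0], "angular": [0, 0, 0]},
    {"dp": [0, 0, 0], "angular": [0, 0, 0]}
  ]
}}

```text
t: 18.23
ee_pos: [0.4177, -0.3216, 0.1814]
orientation: [-0.197, 3.135, -0.0]
ft_force: [1.2, 0.4, -0.5]
gripper_width: 0.0853
```

```bash
python3 - <<'E'
from h import *
from plant import ctrl
import cv2
p,f=state()
r=ctrl.read_camera("top");pickle.dump(r,open("top9.pkl","wb"));cv2.imwrite("pics/t9.png",cv2.resize(r["color"][:,:,::-1],None,fx=1.4,fy=1.4))
cv2.imwrite("pics/t9c.png",cv2.resize(r["color"][125:240,340:460,::-1],None,fx=5,fy=5,interpolation=cv2.INTER_CUBIC))
r=ctrl.read_camera("side");cv2.imwrite("pics/s9.png",cv2.resize(r["color"][:,:,::-1],None,fx=1.4,fy=1.4))
E
```

```text
t 18.23 tcp [ 0.4177 -0.3216  0.1814] phi 3.2671 tilt [ 0.0004 -0.0002] F [ 1.2  0.4 -0.5] w 0.0853 q [-0.73  0.3   1.65  0.    1.2  -2.42]
```

View pics/t9.png

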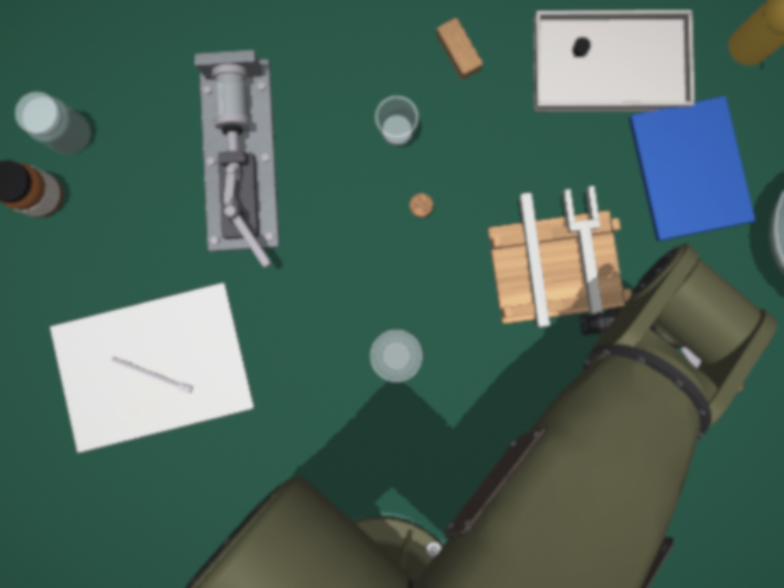

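View pics/t9c.png

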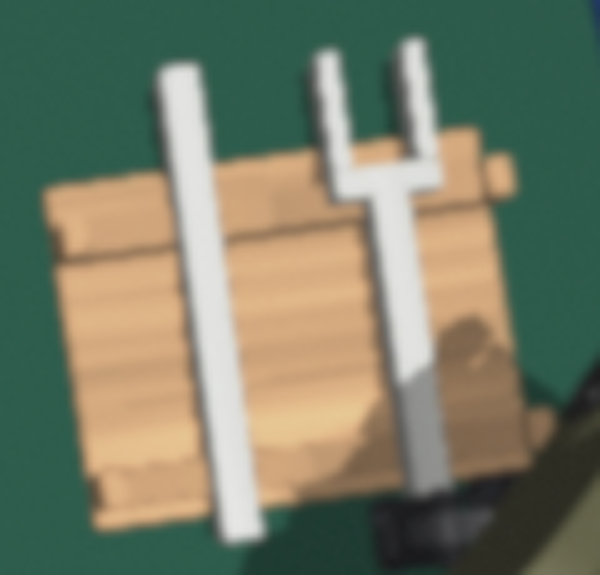

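View pics/s9.png

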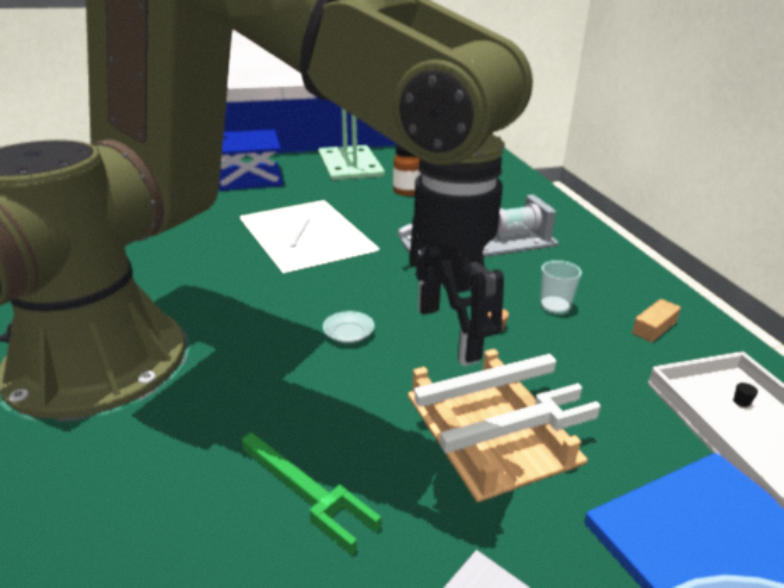

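The handle is at its far stop, with hub at (230,212) and tip at (266,264). The fork's prong tips are at (570,191) and (592,188), matching the first picture to about a pixel. The plain bar is unchanged and the gripper is clear of everything. Handing in.

```bash
python3 - <<'E'
from plant import ctrl
print(ctrl.finish_job())
E
```

```text
the job is handed in; nothing more can be done
None
```

The clamp handle is at its far stop and the fork bar is back in its place on the rack. The job was handed in at about 18.4 s of the 51 s allowed, and no verdict was reported.

I gripped the white fork bar at its balance point and straddled the handle from its free end. I then swung the handle in an arc about its pivot, pushing with about 9 N, until it snapped over. After that I lifted the fork straight off, laid the bar on the rails and backed away.

Last checks:
- **Handle:** it measured about 1.40 rad from the picture taken just after the snap, and still pointed that way in the final picture.
- **Fork bar:** it lies on the rails within about 1–2 mm of where it started. Its tail was partly hidden by the gripper in the final top view.
- **Plain bar:** it shows no visible movement.
- **Gripper:** it is open and clear of everything, and never came near the handle.

No check failed. The one small disagreement was a 2–3 mm sideways offset between fork and handle before insertion, which I corrected by 2 mm.

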